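# Mount the detector head stored behind the gas cartridges

## Robot

A 6-joint arm with a two-finger parallel gripper is mounted at the origin on the work surface. World frame = base frame: x ahead of the robot, y to its left, z up, the work surface at z = 0. Lengths are in mm, angles in rad, forces in N, time in s.
With the tool pointing down it reaches from about 250 to 850 mm from the base axis. Payload 12.5 kg.
Tool frame: the origin (TCP) lies midway between the tips of the shut fingers; the grasp point (between the pads) lies 19 mm behind it; z points along the fingers, y is the line along which they close (so a half turn about z gives the same grasp; the last joint's range is limited). The gripper opens to 93 mm and grips with 3 to 60 N. Pads are 15 mm wide; open, the fingers measure 128 mm over their backs; the gripper's body (75 mm by 188 mm) begins 65 mm behind the grasp point.
Start: joints at [1.156, 0.351, 1.652, -0, 1.139, -0.085], TCP at [178.088, 520.355, 218.633] pointing down, gripper open.
Joint ranges: [-2.75, 2.75], [-0.79, 2.1], [0.01, 2.65], [-1.57, 4.71], [0.07, 3.14], [-2.87, 2.87]. Speed limits (rad/s): [2.22, 2.22, 2.79, 3.14, 3.14, 3.14].

## Interface

Orientations are given as a unit quaternion [w, x, y, z].
In Python, from station import r gives the robot as it stands.
- The arm moves only by the tool drive_tool, never from a script. Its argument "deltas" is a list of rows, each a list of 5 numbers: the shift along the tool's x, y, z normalised to -1 to 1, where 1 is 20 mm, then the turn about the tool's z normalised to -1 to 1, where 1 is 90 degrees, then the finger opening in mm, from 0 to 93. A call has 1 to 12 rows; each row shifts and turns the commanded pose from where the row before left it, along the tool's axes as they then stand; what a row does not reach is not made up. A row lasts 1/12 s, in which the tool goes at most 41.7 mm and 7.16 degrees, less where a joint would pass 70% of its speed; a pose out of reach is approached as far as the arm can. A call with a number of a shift or a turn outside -1 to 1 is refused whole. A call with a gripper value outside its range is refused whole. The fingers move at their own pace and stop on an object; "grip_force" is the grip in N (left out, the last holds). Time passes only in rows, so rows that do not move let the fingers close. It gives the time, the measured TCP pose, the force, the opening and the grip force at its end, in the units of the state.
- r.observe(): the state, without advancing time (a new reading comes with each control period).
- r.camera(name): name is "side" or "top" or "wrist"; returns the picture (420x560x3 uint8, blue, green, red); there is no depth.
- r.camera_params(name): a dict with "mtx" (3x3 intrinsics, pixels), "k1" (the pictures are not rectified: a ray, as slopes to the right and down, at radius r is drawn at 1 + k1 r^2 times it, then the intrinsics apply), "rvec" (rotation vector, rad) and "tvec" (3), from world to camera coordinates, as OpenCV has them; the wrist camera has in their place "mount" (4x4, takes a point from camera to tool coordinates, whose origin is the TCP and whose axes are the flange's). Camera axes: x right, y down, z forward; pixel columns grow to the right and rows downward; lengths in mm; the calibration is good to about 2 mm. A picture is of the moment at which its call begins: read the wrist's pose just before it. camera_params takes no time and is no camera call.
- r.close_job(): hands the job in; it is judged then, once.
The state is a dict: "time_s": time; "qpos": joint angles; "qd": joint speeds; "tau": joint torques, N m; "tool_pos": TCP position; "tool_rot": TCP orientation; "wrist_force": force on the tool from outside, world axes, zero at the start; "ft_torque": the same for the moment, N m; "grip_width": finger opening in mm; "gripper_force": force on a finger pad.
Only numpy, scipy, OpenCV 4.12 (cv2) and the standard library are available. Lean on these libraries where they do the work, as an engineer would, in place of code of your own. Each camera call takes 0.05 s, during which the arm holds its last target. There are 200 camera calls.

## Task

The detector head has to go onto its saddle, but it is stored on the breadboard behind three gas cartridges: stand all three upright in the steel tray, lower the head onto the saddle's two locating pins until it is fully home with its nose facing the beam port, and then put each cartridge back upright in the cup it came from. Keep everything upright and leave the amber bottle where it stands.

Things in the scene. Friction and masses are not known exactly. Their poses are not given: they have to be found in the camera images.
- scrubber_mid (a point): Scrubber cartridge, loose, about 0.3 kg: upright clear tube, black filling, three tie rods between round black end caps; 156 mm tall. Point: on its axis, half-way up (78 mm above the underside). Foot 46 mm diameter; top cap, to grip from above in any direction, 46 mm diameter, from 40 to 68 mm above the point, with a 10 mm high brass nipple on it. z axis up.
- dryer_mid (a point): Drying cartridge, loose, about 0.2 kg: slim upright clear tube, pale filling, round white end caps; 140 mm tall. Point: on its axis, half-way up (70 mm above the underside). Foot 34 mm diameter; top cap, to grip from above in any direction, 30 mm diameter, from 36 to 60 mm above the point, with a 10 mm high steel nipple on it. z axis up.
- filter_mid (a point): Particle filter cartridge, loose, about 0.35 kg: upright ribbed aluminium bowl with a round head, 124 mm tall, the shortest. Point: on its axis, half-way up (62 mm above the underside). Foot 40 mm diameter; head, to grip from above in any direction, 40 mm diameter, from 22 to 52 mm above the point; 44 mm dark collar below it, 10 mm high steel nipple on it. z axis up.
- cup_scrubber: Low grey cup, fixed, holding the scrubber at the start. Origin: centre of its underside, on the breadboard 12 mm above the table. Inner floor 5 mm above the origin, 56 mm wide; rim at 16 mm, 62 mm wide inside, 67 outside. The three cups stand in a row along their y axes, 68 mm apart, in any order; x axes point to the stored head. Fingers fit in front of and behind a cartridge, not between two.
- cup_dryer: Low grey cup, fixed, holding the dryer at the start. Origin and axes as for the scrubber's cup; inner floor 5 mm above the origin, 44 mm wide; rim at 16 mm, 50 mm wide inside, 55 outside.
- cup_filter: Low grey cup, fixed, holding the filter at the start. Origin and axes as for the scrubber's cup; inner floor 5 mm above the origin, 50 mm wide; rim at 16 mm, 56 mm wide inside, 61 outside.
- head_mid (a point): Detector head, loose, about 0.55 kg, behind the cups: aluminium plate 56 (x) x 150 (y) x 10 mm with a grey housing 46 x 92 mm on it, 62 mm tall. Point: its centre, 31 mm above the underside. Two 14 mm holes through the plate, 62 mm either way along y. +y: where the nose (short black lens ring on the housing's end) faces; a brass connector stands on the lid 26 mm towards -y. Grip the housing across x.
- round_pin (a point): Saddle, fixed: dark block 64 (x) x 170 (y) mm, flat top 25 mm above the table. Point: root of its round pin (12 mm), on the top. A diamond pin (12 mm in x, 7 in y) stands 124 mm towards -y. Pins 19 mm high, the last 9 mm tapering to 4 mm. Beam port (bracket and black tube, 85 mm high) 20 to 63 mm towards +y. Head home: plate flat on the block, its +y hole round this pin, nose to the port.
- tray: Shallow steel tray, fixed, inside 264 (x) x 120 (y) mm, inner floor 3 mm and rim 14 mm above the table. Origin: centre of its underside. A small brass fitting 20 mm high stands in it near the corner at +118, +46 mm; the rest is free. Tray and saddle stand left and right of the breadboard, either way round.
- bottle_mid (a point): Small amber bottle with black cap, 48 mm diameter, 98 mm tall, on the table beyond the breadboard; not to be disturbed. Point: on its axis, half-way up.
Not all that is in view belongs to the job. What is shaped like the part that bears dryer_mid but green is not meant. Leave any pink look-alike of the part that bears head_mid alone.

How it is judged:
By the outcome, as a careful person would: the job done as asked, in the order asked, and still so for the second after the job is handed in, with the robot touching nothing.
It also fails if it takes over 138 s, if anything falls off the work surface, if the arm or the gripper's body presses on something with over 40 N, if the wrist force passes 120 N, or if a joint passes its speed limit or range.

## Working session

There is one attempt and no reset: what is moved stays moved. The work goes in short steps, Python scripts to look and compute and a tool call to move; the robot and the scene stay as the last step left them, time stands still between calls to the robot, and variables do not carry over. Pictures are saved under pics/ and viewed, at most 14 in all, crops included, and the job is handed in when it is done.

Besides the shell and the picture viewer there is one more tool, called after "Request:" as name(argument=value, ...) on one line, values as JSON. drive_tool: Moves the arm, as the interface text tells. Its arguments: {"type":"object","properties":{"deltas":{"type":"array","items":{"type":"array","items":{"type":"number"}}},"grip_force":{"type":"number"}},"required":["deltas"]}

```bash
mkdir -p pics; ls
cat > h.py <<'E'
import numpy as np, cv2
from scipy.spatial.transform import Rotation as R
from station import r
def Rq(q): return R.from_quat([q[1],q[2],q[3],q[0]]).as_matrix()
def ext(name, st=None):
    p=r.camera_params(name)
    if 'mount' in p:
        st=st or r.observe(); T=np.eye(4); T[:3,:3]=Rq(st['tool_rot']); T[:3,3]=st['tool_pos']
        M=np.linalg.inv(T@np.array(p['mount'])); return p,M[:3,:3],M[:3,3]
    return p,cv2.Rodrigues(np.array(p['rvec'],float))[0],np.array(p['tvec'],float).ravel()
def proj(e,X):
    p,Rm,t=e; c=np.atleast_2d(X)@Rm.T+t; s=c[:,:2]/c[:,2:]
    s=s*(1+p['k1']*(s**2).sum(1,keepdims=True)); K=np.array(p['mtx']); return s@K[:2,:2].T+K[:2,2]
def pix(e,uv,z):
    p,Rm,t=e; K=np.array(p['mtx']); d=(np.atleast_2d(uv)-K[:2,2])@np.linalg.inv(K[:2,:2]).T; s=d.copy()
    for _ in range(20): s=d/(1+p['k1']*(s**2).sum(1,keepdims=True))
    D=np.c_[s,np.ones(len(s))]@Rm; o=-Rm.T@t; return o+D*((z-o[2])/D[:,2:])
E
python3 - <<'E'
from h import *
st=r.observe(); print(st)
for n in ['top','side','wrist']:
    cv2.imwrite(f'pics/{n}0.png',r.camera(n)); print(n,r.camera_params(n))
a=[cv2.imread(f'pics/{n}0.png') for n in ['top','side']]
E
```

```text
pics
{'time_s': 0.0, 'qpos': array([ 1.15639530e+00,  3.51216972e-01,  1.65239903e+00,  3.41797652e-05,
        1.13909521e+00, -8.45905853e-02]), 'qd': array([ 4.33339615e-04, -1.67738721e-03,  1.84662396e-03,  8.87563017e-05,
        1.60731126e-03, -1.31157737e-03]), 'tau': array([ 5.74676733e-05, -4.97332907e+01, -2.85245669e+01,  6.98719639e-02,
        2.59221689e-02, -1.08244285e-04]), 'tool_pos': array([177.95434248, 520.06652625, 218.12150394]), 'tool_rot': array([-1.53131544e-04,  1.64165876e-01,  9.86432589e-01, -5.38128276e-04]), 'wrist_force': array([-0.96856888,  0.66737798, -0.14049646]), 'ft_torque': array([-0.02100843, -0.0079719 , -0.01079284]), 'gripper_force': 0.0, 'grip_width': 93.2093514145604}
top {'mtx': array([[459.71842377,   0.        , 279.65554516],
       [  0.        , 459.71842377, 202.90030097],
       [  0.        ,   0.        ,   1.        ]]), 'k1': -0.001066511793734774, 'rvec': array([ 2.15073957, -2.12841629,  0.14514243]), 'tvec': array([  36.57322035,  654.5340736 , 1003.41236752])}
side {'mtx': array([[530.37676051,   0.        , 270.49632731],
       [  0.        , 530.37676051, 207.79539213],
       [  0.        ,   0.        ,   1.        ]]), 'k1': -0.12043427865936725, 'rvec': array([ 0.90345912, -2.61149324,  0.92605904]), 'tvec': array([ 532.15453246,  369.2963258 , 1104.21080223])}
wrist {'mtx': array([[367.76020412,   0.        , 279.38145534],
       [  0.        , 367.76020412, 208.54828642],
       [  0.        ,   0.        ,   1.        ]]), 'k1': 0.015007024011075622, 'mount': array([[-7.87210291e-04, -9.64135641e-01, -2.65408830e-01,
         7.36713318e+01],
       [ 9.99999501e-01, -9.22309881e-04,  3.84395390e-04,
         9.37680413e-01],
       [-6.15398482e-04, -2.65408394e-01,  9.64135885e-01,
        -1.66153278e+02],
       [ 0.00000000e+00,  0.00000000e+00,  0.00000000e+00,
         1.00000000e+00]])}
```

View pics/top0.png

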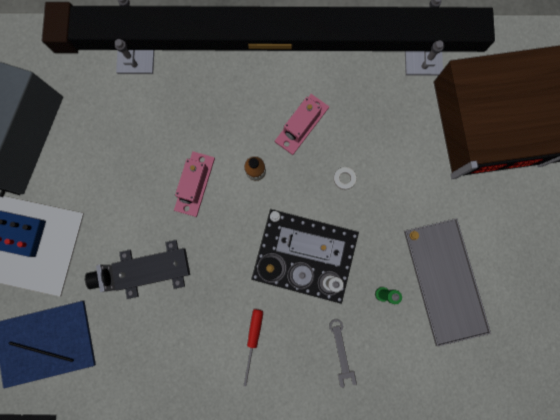

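View pics/side0.png

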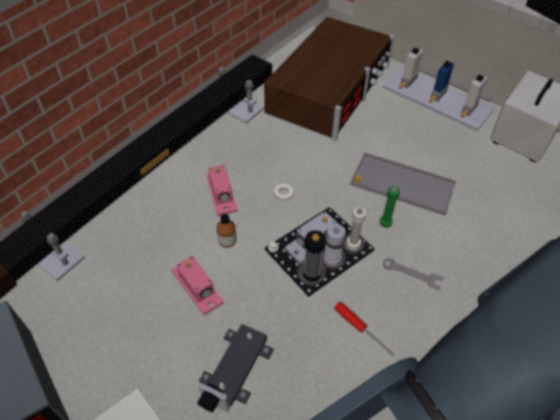

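Top view: the scrubber (269,268), filter (301,275) and dryer (333,284) stand in a row on the breadboard, with the grey head behind them (310,245). The saddle is on the left, with its port at the far left (95,280). The tray is on the right, with its fitting at (415,236). I'm ruling out the green dryer look-alike (388,295) and the two pink heads (302,124) and (194,184). The white/pale dryer and the grey head, both on the breadboard, fit the description. I'll confirm that in a crop.

Run:
```python
from h import *
a=cv2.imread('pics/top0.png')
b=cv2.resize(a[200:310,240:370],None,fx=6,fy=5.4,interpolation=cv2.INTER_CUBIC)
b=cv2.resize(a[200:310,240:370],(780,660),interpolation=cv2.INTER_CUBIC)[:600]
cv2.imwrite('pics/c1.png',b)
cv2.imwrite('pics/c2.png',cv2.resize(a[230:310,75:205],(780,480),interpolation=cv2.INTER_CUBIC))
```

```text
(no output)
```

View pics/c1.png

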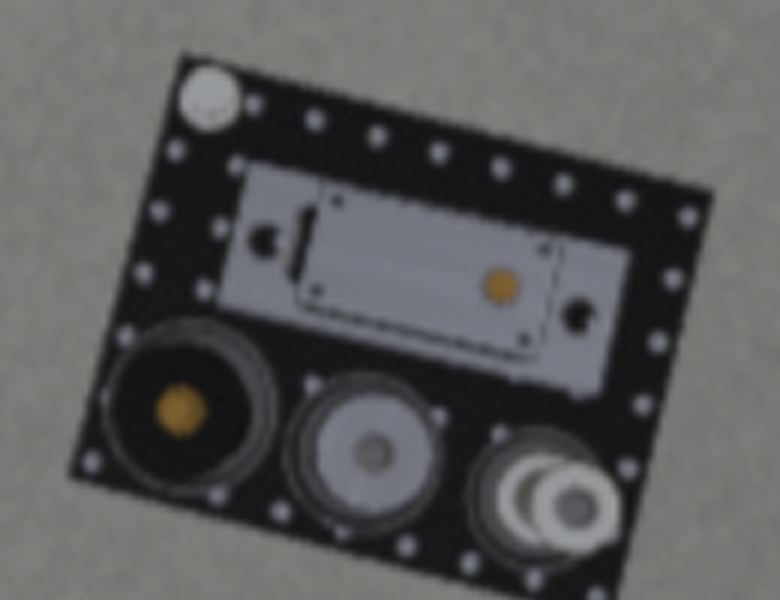

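View pics/c2.png

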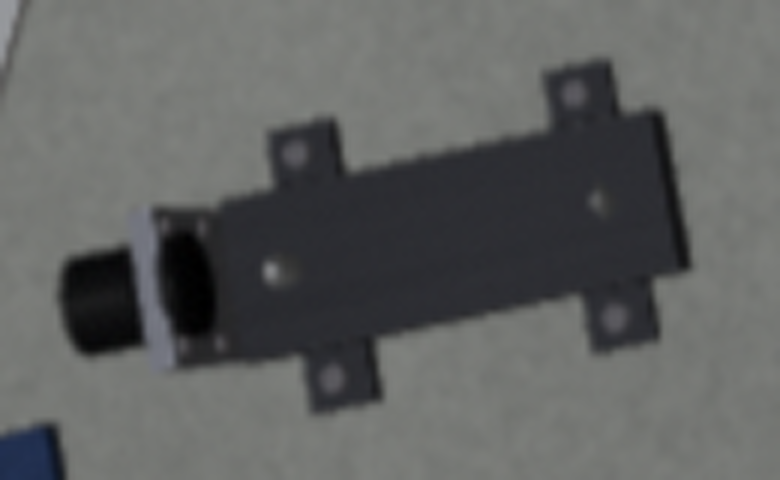

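Run:
```python
from h import *
np.set_printoptions(precision=1,suppress=True)
e=ext('top')
c1=lambda u,v:(240+(u-2.5)/6,200+(v-2.5)/6); c2=lambda u,v:(75+(u-2.5)/6,230+(v-2.5)/6)
P={}
for n,uv,z in [('scr',c1(180,410),173),('fil',c1(374,455),141),('dry',c1(578,508),157),('dryfoot?',c1(537,500),17),('hole+',c1(263,242),22),('hole-',c1(579,317),22),
 ('pin+',c2(275,271),44),('pin-',c2(597,202),44),('t1',(405,229),14),('t2',(458,220),14),('t3',(489,332),14),('t4',(437,345),14),('fit',(415,236),23),('bottle',(255,162),98)]:
    P[n]=pix(e,uv,z)[0]; print(n,P[n])
d=lambda a,b:(np.linalg.norm((P[a]-P[b])[:2]),np.degrees(np.arctan2(*(P[a]-P[b])[[1,0]])))
for a,b in [('scr','fil'),('fil','dry'),('hole+','hole-'),('pin+','pin-'),('t1','t2'),('t1','t4'),('t2','t3')]: print(a,b,d(a,b))
print('wrist toolrot',Rq(r.observe()['tool_rot']))
```

```text
scr [505.8  60.3 173. ]
fil [491.6  -4.8 141. ]
dry [475.1 -72.  157. ]
dryfoot? [474.2 -71.7  17. ]
hole+ [571.4  34.   22. ]
hole- [543.8 -87.7  22. ]
pin+ [487.6 400.6  44. ]
pin- [514.6 280.5  44. ]
t1 [ 600.4 -249.8   14. ]
t2 [ 622.8 -374.2   14. ]
t3 [ 368.9 -432.4   14. ]
t4 [ 339.1 -314.2   14. ]
fit [ 583.5 -270.1   23. ]
bottle [737.6  98.3  98. ]
scr fil (np.float64(66.54481483245858), np.float64(77.69535828712816))
fil dry (np.float64(69.24947039945387), np.float64(76.21875225213046))
hole+ hole- (np.float64(124.82010564316913), np.float64(77.26059633421437))
pin+ pin- (np.float64(123.16418157254544), np.float64(102.68755033029447))
t1 t2 (np.float64(126.3505762538564), np.float64(100.20930850474369))
t1 t4 (np.float64(269.1394704978994), np.float64(13.846371014374464))
t2 t3 (np.float64(260.41686140718843), np.float64(12.922927917855311))
wrist toolrot [[-0.9  0.3 -0. ]
 [ 0.3  0.9 -0. ]
 [ 0.  -0.  -1. ]]
```

Request:
drive_tool(deltas=[[0,0,-0.26,0.0777,93],[0,0,-0.26,0.0777,93],[0,0,-0.26,0.0777,93],[0,0,-0.26,0.0777,93],[0,0,-0.26,0.0777,93],[0,0,-0.26,0.0777,93],[0,0,-0.26,0.0777,93],[0,0,-0.26,0.0777,93],[0,0,-0.26,0.0777,93],[0,0,-0.26,0.0777,93],[0,0,-0.26,0.0777,93],[0,0,-0.26,0.0777,93]], grip_force=25)

```text
time_s: 1.15
tool_pos: [178.0, 520.2, 281.0]
tool_rot: [0.0, 0.783, 0.621, -0.0]
wrist_force: [0.2, 0.0, 0.2]
grip_width: 92.6
gripper_force: 0.0
```

Request:
drive_tool(deltas=[[-0.98,0.8,0,0,93],[-0.98,0.8,0,0,93],[-0.98,0.8,0,0,93],[-0.98,0.8,0,0,93],[-0.98,0.8,0,0,93],[-0.98,0.8,0,0,93],[-0.98,0.8,0,0,93],[-0.98,0.8,0,0,93],[-0.98,0.8,0,0,93],[-0.98,0.8,0,0,93],[-0.98,0.8,0,0,93],[-0.98,0.8,0,0,93]])

```text
time_s: 2.15
tool_pos: [313.4, 247.2, 281.0]
tool_rot: [-0.0, 0.782, 0.624, -0.0]
wrist_force: [0.8, 0.2, -0.7]
grip_width: 93.0
gripper_force: 0.0
```

Request:
drive_tool(deltas=[[-0.98,0.8,0,0,93],[-0.98,0.8,0,0,93],[-0.98,0.8,0,0,93],[-0.98,0.8,0,0,93],[-0.98,0.8,0,0,93],[-0.98,0.8,0,0,93],[-0.98,0.8,0,0,93],[-0.98,0.8,0,0,93],[-0.98,0.8,0,0,93],[-0.98,0.8,0,0,93],[-0.98,0.8,0,0,93],[0,0,0,0,93]])

```text
time_s: 3.15
tool_pos: [438.2, -3.6, 280.8]
tool_rot: [0.0, 0.782, 0.623, -0.0]
wrist_force: [0.6, -0.1, 0.6]
grip_width: 92.9
gripper_force: 0.0
```

```bash
cat >> h.py <<'E'
np.set_printoptions(precision=2,suppress=True)
def d(target,st=None):
    st=st or r.observe(); T=Rq(st['tool_rot']); return T.T@(np.array(target)-st['tool_pos'])/20
E
python3 - <<'E'
from h import *
st=r.observe(); e=ext('wrist',st); im=r.camera('wrist')
for X in [(505.9,60.8,173),(490.8,-5.5,141),(475.7,-71.8,157),(571.4,34,22),(543.8,-87.7,22)]:
    u=proj(e,X)[0]; print(u); cv2.drawMarker(im,(int(round(u[0])),int(round(u[1]))),(0,0,255),0,14,1)
cv2.imwrite('pics/w1.png',cv2.resize(im,(800,600),interpolation=cv2.INTER_CUBIC))
E
```

```text
[351.51 102.2 ]
[340.35 186.25]
[340.08 268.06]
[388.02 114.47]
[380.19 221.13]
```

View pics/w1.png

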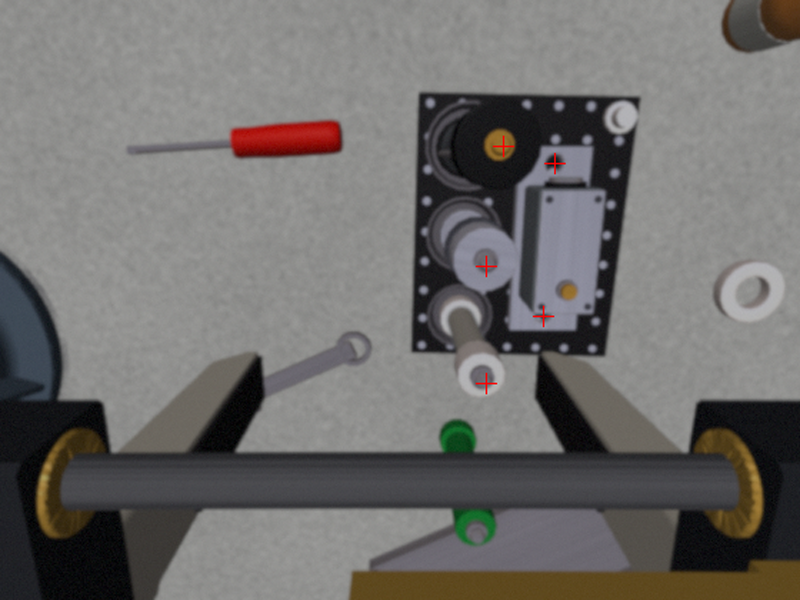

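The marks land within about 3 px of the nipples and plate holes, so the identification and positions hold. Now the dryer grasp.

Request:
drive_tool(deltas=[[-0.95,0.84,0,0,93],[-0.95,0.84,0.2,0,93],[-0.94,0.84,1,0,80],[0,0,1,0,80],[0,0,1,0,80],[0,0,1,0,80],[0,0,1,0,80],[0,0,1,0,80],[0,0,1,0,80],[0,0,1,0,80],[0,0,0,0,80],[0,0,0,0,80]])

```text
time_s: 4.2
tool_pos: [473.0, -66.6, 116.9]
tool_rot: [-0.001, 0.781, 0.624, -0.001]
wrist_force: [-1.1, 1.1, 1.0]
grip_width: 79.7
gripper_force: 0.0
```

Run:
```python
from h import *
st=r.observe();print(st['tool_pos'],d((475,-70.3,117)))
e=ext('wrist',st); im=r.camera('wrist')
cv2.imwrite('pics/w2.png',cv2.resize(im,(800,600)))
print(proj(e,(475,-70.3,157))*800/560)
```

```text
[472.99 -66.65 116.89] [-0.16  0.14 -0.01]
[[409.16 451.55]]
```

View pics/w2.png

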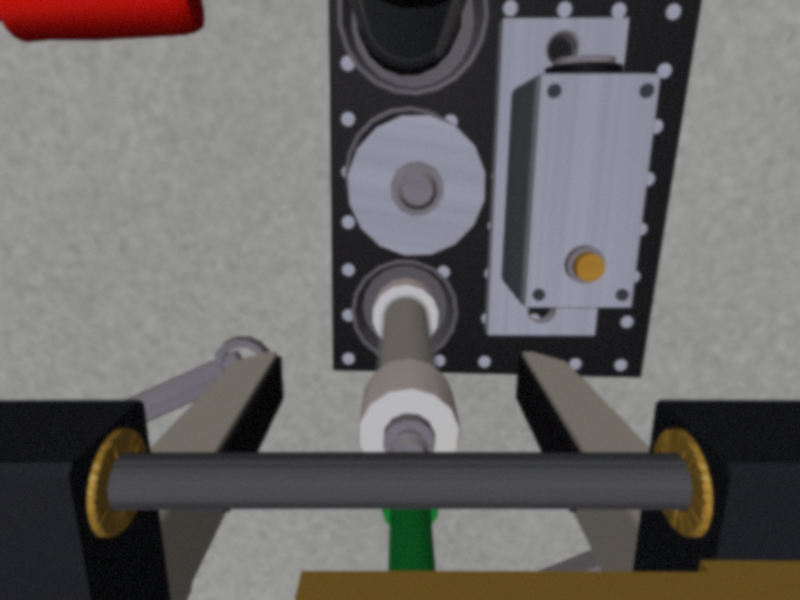

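Run:
```python
from h import *
st=r.observe();e=ext('wrist',st); k=800/560
print(pix(e,np.array([(410,437)])/k,147), pix(e,np.array([(409,440)])/k,157), pix(e,np.array([(417,187)])/k,141), pix(e,np.array([(416,183)])/k,131))
print(pix(e,np.array([(405,308)])/k,28),pix(e,np.array([(416,60)])/k,45))
print(proj(e,[(475,-70,147),(475+14.6,-70-3.3,147),(475-14.6,-70+3.3,147)])*k)
```

```text
[[475.61 -72.57 147.  ]] [[476.21 -67.67 157.  ]] [[492.93  -3.7  141.  ]] [[493.08  -3.21 131.  ]]
[[476.32 -68.64  28.  ]] [[505.42  40.82  45.  ]]
[[406.03 429.67]
 [457.66 429.62]
 [354.41 429.76]]
```

Request:
drive_tool(deltas=[[-0.12,0.18,0,0,80],[0,0,0,0,0],[0,0,0,0,0],[0,0,0,0,0],[0,0,0,0,0],[0,0,0,0,0],[0,0,0,0,0],[0,0,0,0,0]])

```text
time_s: 4.92
tool_pos: [476.5, -70.5, 117.0]
tool_rot: [0.0, 0.782, 0.624, -0.0]
wrist_force: [-0.1, -0.8, 0.5]
grip_width: 38.0
gripper_force: 0.0
```

Request:
drive_tool(deltas=[[0,0,0,0,0],[0,0,0,0,0],[0,0,0,0,0],[0,0,0,0,0],[0,0,-0.5,0,0],[0,0,-0.5,0,0]])

```text
time_s: 5.42
tool_pos: [476.2, -70.4, 137.4]
tool_rot: [-0.0, 0.782, 0.624, -0.0]
wrist_force: [0.1, -0.3, -2.3]
grip_width: 29.5
gripper_force: 25.0
```

Request:
drive_tool(deltas=[[0,0,-1,0,0],[0,0,-1,0,0],[0,0,-1,0,0],[0,0,-1,0,0],[0,0,-1,0,0],[0,0,-1,0,0],[-0.4,0.1,-1,0,0],[-0.93,0.24,-0.1,0,0],[-0.93,0.24,0,0,0],[-0.93,0.24,0,0,0],[-0.93,0.24,0,0,0],[-0.93,0.24,0,0,0]])

```text
time_s: 6.42
tool_pos: [479.3, -175.6, 280.2]
tool_rot: [0.0, 0.782, 0.624, 0.0]
wrist_force: [-0.4, 0.5, -2.3]
grip_width: 29.7
gripper_force: 25.0
```

Request:
drive_tool(deltas=[[-0.93,0.24,0,0,0],[-0.93,0.24,0,0,0],[-0.93,0.24,0,0,0],[-0.93,0.24,0,0,0],[-0.93,0.24,0,0,0],[-0.93,0.24,0,0,0],[-0.93,0.24,0,0,0],[-0.93,0.23,0,0,0],[-0.93,0.23,0,0,0],[0,0,0,0,0],[0,0,0.5,0,0],[0,0,1,0,0]])

```text
time_s: 7.42
tool_pos: [484.7, -347.6, 250.8]
tool_rot: [0.002, 0.782, 0.624, 0.001]
wrist_force: [0.9, 0.1, -3.2]
grip_width: 29.6
gripper_force: 25.0
```

Request:
drive_tool(deltas=[[0,0,1,0,0],[0,0,1,0,0],[0,0,1,0,0],[0,0,1,0,0],[0,0,1,0,0],[0,0,1,0,0],[0,0,0.75,0,0],[0,0,0.3,0,0],[0,0,0,0,0]])

```text
time_s: 8.17
tool_pos: [483.5, -346.3, 106.9]
tool_rot: [-0.001, 0.781, 0.624, -0.0]
wrist_force: [0.0, 0.0, -2.7]
grip_width: 29.0
gripper_force: 25.0
```

Run:
```python
from h import *
st=r.observe();print(st['tool_pos'],st['wrist_force'],st['grip_width'])
im=r.camera('top'); cv2.imwrite('pics/t2.png',cv2.resize(im[170:370,340:560],(770,600)))
im=r.camera('wrist'); cv2.imwrite('pics/w3.png',im)
```

```text
[ 483.49 -346.31  106.88] [ 0.04  0.03 -2.69] 29.0184660159221
```

View pics/w3.png

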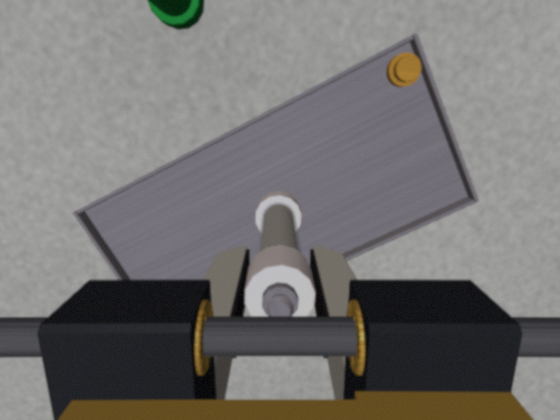

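Request:
drive_tool(deltas=[[0,0,0.1,0,0],[0,0,0.09,0,0],[0,0,0,0,0],[0,0,0,0,65],[0,0,0,0,65],[0,0,0,0,65],[0,0,0,0,65],[0,0,0,0,65],[0,0,-1,0,65],[0,0,-1,0,65],[0,0,-1,0,65],[0,0,-1,0,65]])

```text
time_s: 9.27
tool_pos: [484.0, -347.4, 185.2]
tool_rot: [-0.0, 0.782, 0.624, 0.0]
wrist_force: [-0.5, -0.8, 0.3]
grip_width: 65.1
gripper_force: 0.0
```

Request:
drive_tool(deltas=[[0.5,0,-1,0,70],[0.96,-0.2,-0.35,0,70],[0.96,-0.2,0,0,70],[0.96,-0.2,0,0,70],[0.96,-0.2,0,0,70],[0.96,-0.2,0,0,70],[0.96,-0.2,0,0,70],[0.96,-0.2,0,0,70],[0.96,-0.2,0,0,70],[0.96,-0.2,0,0,70],[0.96,-0.2,0,0,70],[0.96,-0.2,0,0,70]])

```text
time_s: 10.27
tool_pos: [490.2, -121.1, 211.4]
tool_rot: [0.0, 0.782, 0.624, 0.0]
wrist_force: [0.1, -0.3, -0.2]
grip_width: 70.1
gripper_force: 0.0
```

Request:
drive_tool(deltas=[[0.96,-0.2,0,0,70],[0.96,-0.2,0,0,70],[0.96,-0.2,0,0,70],[0.96,-0.2,0,0,70],[0.96,-0.2,0,0,70],[0.96,-0.2,0,0,70],[0,-0.1,0,0,70],[0,0,0,0,70]])

```text
time_s: 10.93
tool_pos: [490.2, -3.5, 211.3]
tool_rot: [0.0, 0.781, 0.624, -0.0]
wrist_force: [0.1, -0.4, -1.0]
grip_width: 69.8
gripper_force: 0.0
```

Run:
```python
from h import *
st=r.observe();print(st['tool_pos'],st['wrist_force'],d((492.2,-4,97)))
im=r.camera('top'); cv2.imwrite('pics/t2.png',cv2.resize(im[170:370,340:560],(770,600)))
```

```text
[490.16  -3.51 211.31] [ 0.06 -0.43 -0.96] [-0.    0.1   5.72]
```

View pics/t2.png

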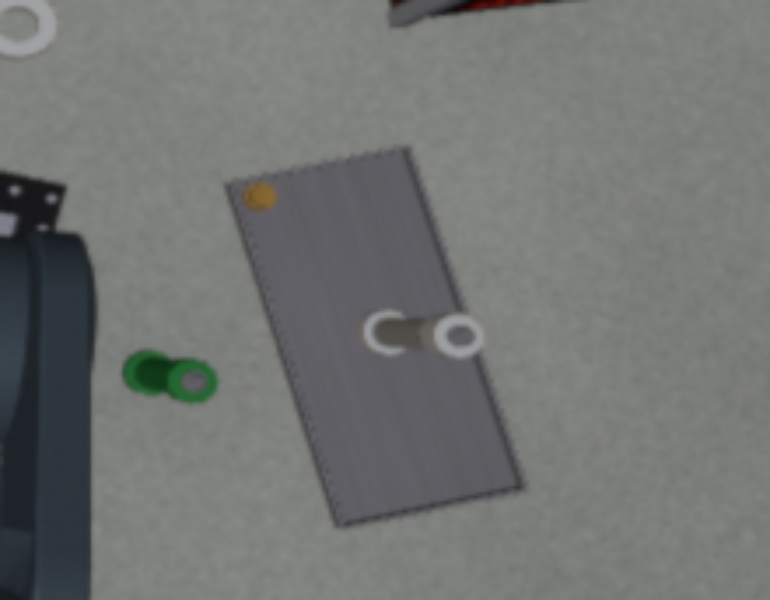

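Dryer upright in the tray at crop (388,331), near the tray centre. Filter next.

Request:
drive_tool(deltas=[[0,0.1,0.7,0,70],[0,0,1,0,70],[0,0,1,0,70],[0,0,1,0,70],[0,0,1,0,70],[0,0,1,0,70],[0,0,0,0,70],[0,0,0,0,0],[0,0,0,0,0],[0,0,0,0,0],[0,0,0,0,0],[0,0,0,0,0]])

```text
time_s: 11.98
tool_pos: [492.7, -4.5, 98.0]
tool_rot: [0.0, 0.782, 0.624, 0.0]
wrist_force: [-1.2, 0.5, 1.5]
grip_width: 41.6
gripper_force: 1.0
```

Request:
drive_tool(deltas=[[0,0,0,0,0],[0,0,0,0,0],[0,0,0,0,0],[0,0,-0.5,0,0],[0,0,-0.5,0,0]])

```text
time_s: 12.4
tool_pos: [491.8, -4.3, 117.6]
tool_rot: [-0.001, 0.782, 0.624, -0.001]
wrist_force: [0.1, -0.2, -3.6]
grip_width: 39.4
gripper_force: 25.0
```

Request:
drive_tool(deltas=[[0,0,-1,0,0],[0,0,-1,0,0],[0,0,-1,0,0],[0,0,-1,0,0],[0,0,-1,0,0],[0,0,-1,0,0],[-0.4,0,-0.2,0,0],[-0.92,-0.02,0,0,0],[-0.92,-0.02,0,0,0],[-0.92,-0.02,0,0,0],[-0.92,-0.02,0,0,0],[-0.92,-0.02,0,0,0]])

```text
time_s: 13.4
tool_pos: [467.3, -102.6, 240.8]
tool_rot: [-0.0, 0.782, 0.624, -0.0]
wrist_force: [-0.4, 0.3, -4.2]
grip_width: 39.7
gripper_force: 25.0
```

Request:
drive_tool(deltas=[[-0.92,-0.02,0,0,0],[-0.92,-0.02,0,0,0],[-0.92,-0.02,0,0,0],[-0.92,-0.02,0,0,0],[-0.92,-0.02,0,0,0],[-0.92,-0.02,0,0,0],[-0.92,-0.02,0,0,0],[-0.92,-0.02,0,0,0],[-0.92,-0.02,0,0,0],[-0.92,-0.02,0,0,0],[-0.92,-0.02,0,0,0],[-0.92,-0.02,0,0,0]])

```text
time_s: 14.4
tool_pos: [413.5, -316.6, 240.7]
tool_rot: [-0.0, 0.782, 0.624, -0.0]
wrist_force: [0.4, 0.8, -4.6]
grip_width: 39.4
gripper_force: 25.0
```

Request:
drive_tool(deltas=[[-0.92,-0.02,0,0,0],[-0.92,-0.02,0,0,0],[-0.92,-0.02,0,0,0],[0,0,0.5,0,0],[0,0,1,0,0],[0,0,1,0,0],[0,0,1,0,0],[0,0,1,0,0],[0,0,1,0,0],[0,0,1,0,0],[0,0,0.9,0,0],[0,0,0,0,0]])

```text
time_s: 15.4
tool_pos: [399.2, -367.3, 89.6]
tool_rot: [-0.003, 0.782, 0.624, -0.0]
wrist_force: [0.2, 0.4, -5.7]
grip_width: 39.6
gripper_force: 25.0
```

Request:
drive_tool(deltas=[[0,0,0.13,0,0],[0,0,0.12,0,0],[0,0,0,0,0],[0,0,0,0,65],[0,0,0,0,65],[0,0,0,0,65],[0,0,0,0,65],[0,0,-0.8,0,65],[0,0,-1,0,65],[0,0,-1,0,65],[0,0,-1,0,65],[0,0,-1,0,65]])

```text
time_s: 16.4
tool_pos: [401.2, -369.3, 185.5]
tool_rot: [0.0, 0.782, 0.624, 0.0]
wrist_force: [0.5, -1.0, 0.5]
grip_width: 64.7
gripper_force: 0.0
```

Request:
drive_tool(deltas=[[0.4,0,-1,0,75],[0.95,0.02,-1,0,75],[0.95,0.02,0,0,75],[0.95,0.02,0,0,75],[0.95,0.02,0,0,75],[0.95,0.02,0,0,75],[0.95,0.02,0,0,75],[0.95,0.02,0,0,75],[0.95,0.02,0,0,75],[0.95,0.02,0,0,75],[0.95,0.02,0,0,75],[0.95,0.02,0,0,75]])

```text
time_s: 17.4
tool_pos: [453.8, -157.7, 224.6]
tool_rot: [0.0, 0.782, 0.624, 0.0]
wrist_force: [-0.2, -0.1, -0.7]
grip_width: 75.1
gripper_force: 0.0
```

Request:
drive_tool(deltas=[[0.95,0.02,0,0,75],[0.95,0.02,0,0,75],[0.95,0.02,0,0,75],[0.95,0.02,0,0,75],[0.95,0.02,0,0,75],[0.95,0.02,0,0,75],[0.95,0.02,0,0,75],[0.95,0.02,0,0,75],[0.95,0.02,0,0,75],[0.95,0.02,0,0,75],[0,0,0,0,75],[0,0,0,0,75]])

```text
time_s: 18.4
tool_pos: [499.6, 26.1, 224.4]
tool_rot: [0.0, 0.781, 0.624, 0.0]
wrist_force: [-0.6, -0.2, -0.8]
grip_width: 74.7
gripper_force: 0.0
```

Run:
```python
from h import *
st=r.observe();print(st['tool_pos'],st['wrist_force'],d((505.8,61.6,131)))
im=r.camera('top'); t=cv2.resize(im[200:350,380:540],(400,375))
e=ext('wrist',st);im=r.camera('wrist');print(proj(e,(505.8,61.6,173)))
u=proj(e,(505.8,61.6,173))[0];cv2.drawMarker(im,(int(round(u[0])),int(round(u[1]))),(0,0,255),0,14,1)
c=np.hstack([t,cv2.resize(im,(400,375))[:375]])
cv2.imwrite('pics/t3.png',c)
```

```text
[499.63  26.14 224.37] [-0.55 -0.18 -0.82] [ 1.8  -0.09  4.67]
[[276.38 174.42]]
```

View pics/t3.png

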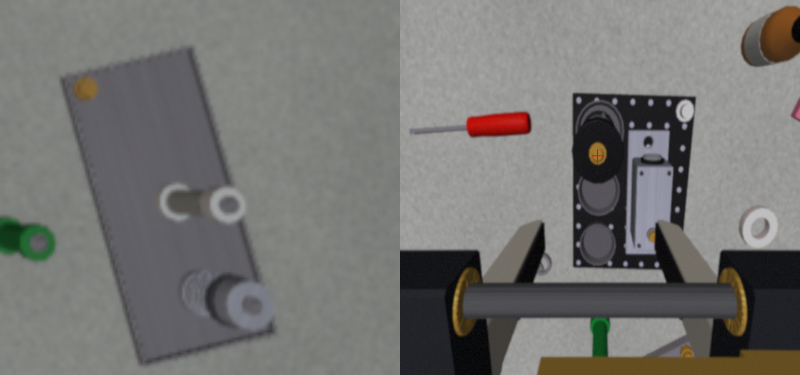

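Filter and dryer stand upright in the tray, at (200,290) and (178,200) in the left half. The scrubber mark sits on its nipple at (597,153). Now grasping the scrubber.

Request:
drive_tool(deltas=[[0.9,-0.05,0,0,75],[0.9,-0.04,0,0,75],[0,0,0.67,0,75],[0,0,1,0,75],[0,0,1,0,75],[0,0,1,0,75],[0,0,1,0,70],[0,0,0,0,70],[0,0,0,0,70],[0,0,0,0,0],[0,0,0,0,0],[0,0,0,0,0]])

```text
time_s: 19.5
tool_pos: [506.4, 61.1, 132.0]
tool_rot: [0.001, 0.782, 0.624, 0.001]
wrist_force: [0.2, -0.3, 0.2]
grip_width: 54.7
gripper_force: 0.0
```

Request:
drive_tool(deltas=[[0,0,0,0,0],[0,0,0,0,0],[0,0,0,0,0],[0,0,0,0,0],[0,0,-0.5,0,0],[0,0,-0.5,0,0],[0,0,0,0,0]])

```text
time_s: 20.08
tool_pos: [506.7, 61.3, 152.9]
tool_rot: [0.001, 0.782, 0.624, 0.001]
wrist_force: [0.7, 0.2, -2.4]
grip_width: 45.6
gripper_force: 25.0
```

Request:
drive_tool(deltas=[[0,0,-1,0,0],[0,0,-1,0,0],[0,0,-1,0,0],[0,0,-1,0,0],[0,0,-1,0,0],[0,0,-1,0,0],[-0.4,0.15,-0.4,0,0],[-0.9,0.35,0,0,0],[-0.9,0.35,0,0,0],[-0.9,0.35,0,0,0],[-0.9,0.35,0,0,0],[-0.9,0.35,0,0,0]])

```text
time_s: 21.08
tool_pos: [520.9, -44.2, 278.2]
tool_rot: [-0.0, 0.782, 0.624, -0.0]
wrist_force: [0.7, -0.4, -4.0]
grip_width: 45.9
gripper_force: 25.0
```

Request:
drive_tool(deltas=[[-0.9,0.35,0,0,0],[-0.9,0.35,0,0,0],[-0.9,0.35,0,0,0],[-0.9,0.35,0,0,0],[-0.9,0.35,0,0,0],[-0.9,0.35,0,0,0],[-0.9,0.35,0,0,0],[-0.9,0.35,0,0,0],[-0.9,0.35,0,0,0],[-0.9,0.35,0,0,0],[-0.9,0.35,0,0,0],[-0.9,0.35,0,0,0]])

```text
time_s: 22.08
tool_pos: [554.7, -273.5, 277.9]
tool_rot: [-0.0, 0.782, 0.624, -0.0]
wrist_force: [0.7, -0.1, -2.4]
grip_width: 45.5
gripper_force: 25.0
```

Request:
drive_tool(deltas=[[-0.9,0.35,0,0,0],[-0.9,0.35,0,0,0],[-0.9,0.35,0,0,0],[0,0,0.5,0,0],[0,0,1,0,0],[0,0,1,0,0],[0,0,1,0,0],[0,0,1,0,0],[0,0,1,0,0],[0,0,1,0,0],[0,0,1,0,0],[0,0,0,0,0]])

```text
time_s: 23.08
tool_pos: [561.2, -327.9, 123.8]
tool_rot: [-0.004, 0.782, 0.624, -0.001]
wrist_force: [-0.9, 1.1, -3.7]
grip_width: 46.0
gripper_force: 25.0
```

Request:
drive_tool(deltas=[[0,0,0,0,0],[0,0,0,0,0]])

```text
time_s: 23.25
tool_pos: [563.9, -329.6, 129.8]
tool_rot: [0.001, 0.782, 0.624, 0.0]
wrist_force: [0.8, -0.2, -2.3]
grip_width: 45.6
gripper_force: 25.0
```

Request:
drive_tool(deltas=[[0,0,0.25,0,0],[0,0,0.15,0,0],[0,0,0.06,0,0],[0,0,0,0,0],[0,0,0,0,0]])

```text
time_s: 23.67
tool_pos: [563.7, -329.3, 119.8]
tool_rot: [0.0, 0.782, 0.624, 0.0]
wrist_force: [0.4, -0.2, -3.2]
grip_width: 45.4
gripper_force: 25.0
```

Request:
drive_tool(deltas=[[0,0,0.08,0,0],[0,0,0,0,0],[0,0,0,0,70],[0,0,0,0,70],[0,0,0,0,70],[0,0,0,0,70],[0,0,-0.8,0,70],[0,0,-1,0,70],[0,0,-1,0,70],[0,0,-1,0,70],[0,0,-1,0,70]])

```text
time_s: 24.58
tool_pos: [563.7, -329.3, 215.3]
tool_rot: [0.0, 0.782, 0.624, 0.0]
wrist_force: [0.4, -0.1, 0.1]
grip_width: 70.1
gripper_force: 0.0
```

Request:
drive_tool(deltas=[[0.5,-0.1,0,0,75],[0.95,-0.235,0,0,75],[0.95,-0.235,0,0,75],[0.95,-0.235,0,0,75],[0.95,-0.235,0,0,75],[0.95,-0.235,0,0,75],[0.95,-0.235,0,0,75],[0.95,-0.235,0,0,75],[0.95,-0.235,0,0,75],[0.95,-0.235,0,0,75],[0.95,-0.235,0,0,75],[0.95,-0.235,0,0,75]])

```text
time_s: 25.58
tool_pos: [559.4, -102.4, 213.4]
tool_rot: [-0.0, 0.782, 0.624, -0.0]
wrist_force: [0.7, -1.1, -0.4]
grip_width: 74.6
gripper_force: 0.0
```

Request:
drive_tool(deltas=[[0.95,-0.235,0,0,75],[0.95,-0.235,0,0,75],[0.95,-0.235,0,0,75],[0.95,-0.235,0,0,75],[0,0,1,0,75],[0,0,1,0,75],[0,0,1,0,75],[0,0,0,0,75],[0,0,0,0,75],[0,0,0,0,75]])

```text
time_s: 26.42
tool_pos: [558.8, -25.5, 154.9]
tool_rot: [0.0, 0.782, 0.624, 0.0]
wrist_force: [-1.5, -0.2, -0.0]
grip_width: 75.2
gripper_force: 0.0
```

Run:
```python
from h import *
st=r.observe();print(st['tool_pos'],d((558,-26,40)))
im=r.camera('top'); t=cv2.resize(im[200:350,380:540],(240,225))
im=cv2.resize(r.camera('wrist'),(800,600)); im[375:,:240]=t
cv2.imwrite('pics/w4.png',im)
```

```text
[558.75 -25.5  154.91] [-0.03 -0.04  5.75]
```

View pics/w4.png

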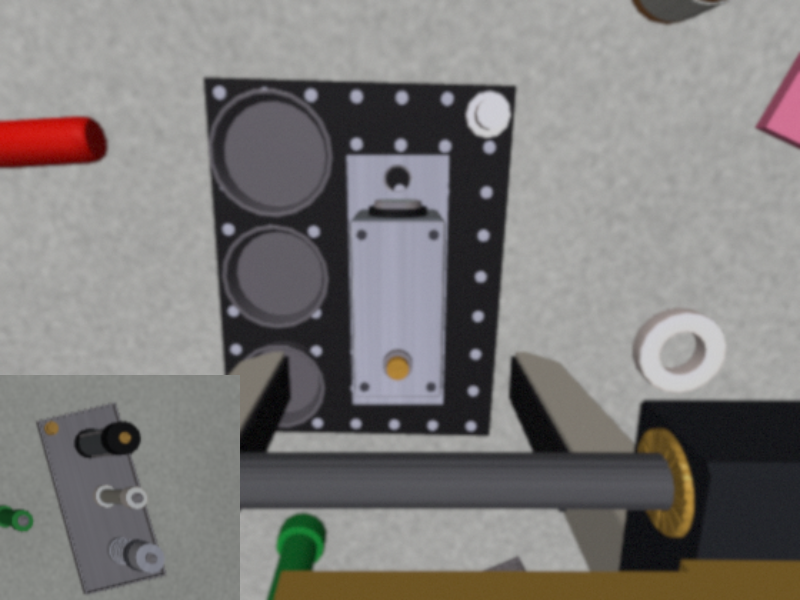

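All three cartridges stand upright in the tray (inset). The head lies along the tool, with its +y hole at (397,178) and its connector at (398,366).

Run:
```python
from h import *
st=r.observe();e=ext('wrist',st); k=800/560
A=pix(e,np.array([(397,178)])/k,22)[0]; S=pix(e,np.array([(361,235),(433,235),(431,387),(364,387)])/k,74)
C=pix(e,np.array([(398,366)])/k,82)[0]
print('hole',A,'conn',C,'scr',S,S.mean(0))
y=np.array([.2217,.975]); print('centre from hole',A[:2]-62*y,'lidc',S.mean(0)[:2], 'tool',st['tool_pos'])
v=S[0]-S[3]+S[1]-S[2]; print(np.degrees(np.arctan2(v[1],v[0])))
print(pix(e,np.array([(271,153),(277,277)])/k,28))
```

```text
hole [571.73  34.46  22.  ] conn [552.82 -50.69  82.  ] scr [[549.88  14.85  74.  ]
 [583.06   7.26  74.  ]
 [565.96 -68.99  74.  ]
 [532.53 -61.33  74.  ]] [557.86 -27.05  74.  ]
centre from hole [557.99 -25.99] lidc [557.86 -27.05] tool [558.99 -25.64 155.26]
77.26191863200388
[[508.74  62.49  28.  ]
 [492.5   -3.88  28.  ]]
```

Request:
drive_tool(deltas=[[0,-0.04,0.75,0,75],[0,0,1,0,75],[0,0,1,0,75],[0,0,1,0,75],[0,0,1,0,75],[0,0,1,0,70],[0,0,0,0,65],[0,0,0,0,65],[0,0,0,0,0],[0,0,0,0,0],[0,0,0,0,0],[0,0,0,0,0]], grip_force=40)

```text
time_s: 27.52
tool_pos: [558.2, -25.5, 40.1]
tool_rot: [0.001, 0.782, 0.624, 0.001]
wrist_force: [-1.4, -0.2, 5.7]
grip_width: 45.8
gripper_force: 40.0
```

Request:
drive_tool(deltas=[[0,0,0,0,0],[0,0,0,0,0],[0,0,0,0,0]])

```text
time_s: 27.77
tool_pos: [558.2, -25.5, 40.1]
tool_rot: [0.001, 0.782, 0.624, 0.001]
wrist_force: [-0.9, 0.5, 8.0]
grip_width: 45.7
gripper_force: 40.0
```

Request:
drive_tool(deltas=[[0,0,-0.5,0,0],[0,0,-1,0,0],[0,0,-1,0,0],[0,0,-1,0,0],[0,0,-1,0,0],[0,0,-1,0,0],[0.3,-0.1,-0.5,0,0],[0.6,-0.25,0,0,0],[0.9,-0.36,0,0,0],[0.9,-0.36,0,0,0],[0.9,-0.36,0,0,0],[0.9,-0.36,0,0,0]])

```text
time_s: 28.77
tool_pos: [541.2, 72.2, 157.7]
tool_rot: [-0.001, 0.781, 0.624, -0.001]
wrist_force: [0.1, -0.7, -6.0]
grip_width: 45.6
gripper_force: 40.0
```

Request:
drive_tool(deltas=[[0.9,-0.36,0,0,0],[0.9,-0.36,0,0,0],[0.9,-0.36,0,0,0],[0.9,-0.36,0,0,0],[0.9,-0.36,0,0,0],[0.9,-0.36,0,0,0],[0.9,-0.36,0,0,0],[0.9,-0.36,0,0,0],[0.9,-0.36,0,0,0],[0.9,-0.36,0,0,0],[0.9,-0.36,0,0,0],[0.9,-0.36,0,0,0]])

```text
time_s: 29.77
tool_pos: [504.5, 301.6, 157.5]
tool_rot: [-0.0, 0.781, 0.624, -0.001]
wrist_force: [-0.1, -0.1, -6.1]
grip_width: 45.5
gripper_force: 40.0
```

Request:
drive_tool(deltas=[[0.8,-0.37,0,0,0],[0.4,-0.2,0,0,0],[0,0,0,-0.05,0],[0,0,0,-0.06,0],[0,0,0,-0.06,0],[0,0,0,-0.06,0],[0,0,0,-0.052,0],[0,0,0,0,0],[0,0,0,0,0],[0,0,0,0,0]])

```text
time_s: 30.6
tool_pos: [500.1, 326.0, 158.5]
tool_rot: [-0.0, 0.626, 0.779, -0.0]
wrist_force: [-0.4, 0.4, -5.6]
grip_width: 45.7
gripper_force: 40.0
```

Run:
```python
from h import *
st=r.observe();print(st['tool_pos'],Rq(st['tool_rot'])[:,0],d((501,341,160)),st['grip_width'],st['wrist_force'])
cv2.imwrite('pics/w5.png',cv2.resize(r.camera('wrist'),(800,600)))
cv2.imwrite('pics/t5.png',r.camera('top'))
```

```text
[500.06 326.01 158.53] [-0.22  0.98 -0.  ] [ 0.72  0.21 -0.07] 45.697668803821315 [-0.39  0.43 -5.62]
```

View pics/w5.png

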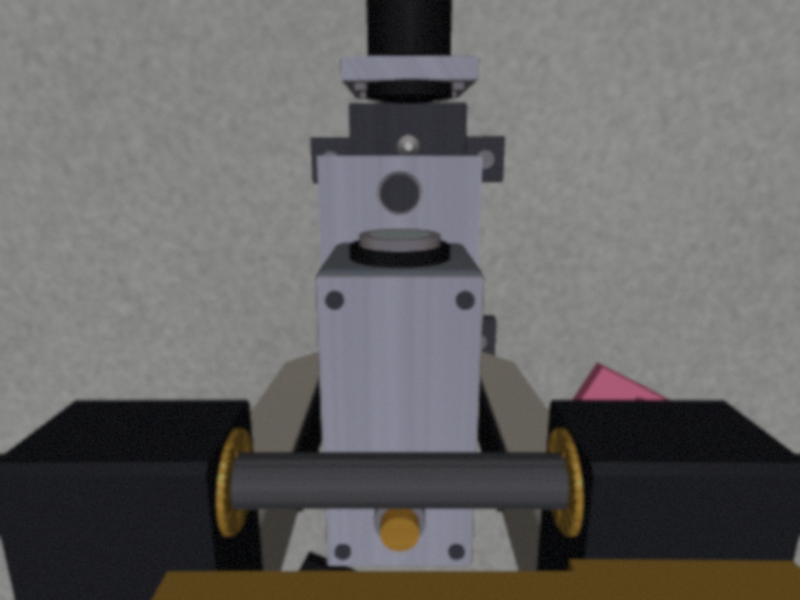

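Round pin tip at (408,141), plate hole at (400,192), port dead ahead of the nose.

Run:
```python
from h import *
st=r.observe();e=ext('wrist',st);k=800/560; z=st['tool_pos'][2]
T=Rq(st['tool_rot'])
A=pix(e,np.array([(400,192)])/k,z-18)[0]; P=pix(e,np.array([(408,141)])/k,44)[0]
print('hole',A,'in tool',T.T@(A-st['tool_pos']),'pin',P,'top est 487.6 400.6'); print('move tool /20',T.T@(P-A)/20)
B=pix(e,np.array([(331,158),(487,158)])/k,0);print(B)
# saddle block upper edges dir + port bracket
W=pix(e,np.array([(349,104),(466,104)])/k,25);v=W[1]-W[0];print(W,'saddle x yaw',np.degrees(np.arctan2(v[1],v[0])),'len',np.linalg.norm(v))
yv=T[:,1];print('tool y yaw',np.degrees(np.arctan2(yv[1],yv[0])))
```

```text
hole [487.76 386.38 140.79] in tool [61.66  0.77 17.99] pin [487.83 405.72  44.  ] top est 487.6 400.6
move tool /20 [0.94 0.21 4.84]
[[445.55 387.43   0.  ]
 [536.49 407.44   0.  ]]
[[452.96 417.88  25.  ]
 [514.26 431.37  25.  ]] saddle x yaw 12.409968197067236 len 62.76441458462836
tool y yaw 12.465461214481438
```

Request:
drive_tool(deltas=[[0.4,0.1,0,0,0],[0.4,0.1,0,0,0],[0,0,0.7,0,0],[0,0,1,0,0],[0,0,1,0,0],[0,0,0.5,0,0],[0,0,0,0,0],[0,0,0,0,0],[0,0,0,0,0]])

```text
time_s: 31.45
tool_pos: [501.6, 343.1, 96.2]
tool_rot: [0.0, 0.625, 0.78, 0.001]
wrist_force: [-0.2, -0.3, -4.6]
grip_width: 46.1
gripper_force: 40.0
```

Run:
```python
from h import *
st=r.observe();print(st['tool_pos'],Rq(st['tool_rot'])[:,0],st['wrist_force'])
im=r.camera('wrist'); cv2.imwrite('pics/w6raw.png',im);
c=cv2.resize(im[60:260,150:420],(800,593),interpolation=cv2.INTER_CUBIC); cv2.imwrite('pics/w6.png',c)
```

```text
[501.59 343.11  96.21] [-0.22  0.98  0.  ] [-0.23 -0.29 -4.64]
```

View pics/w6.png

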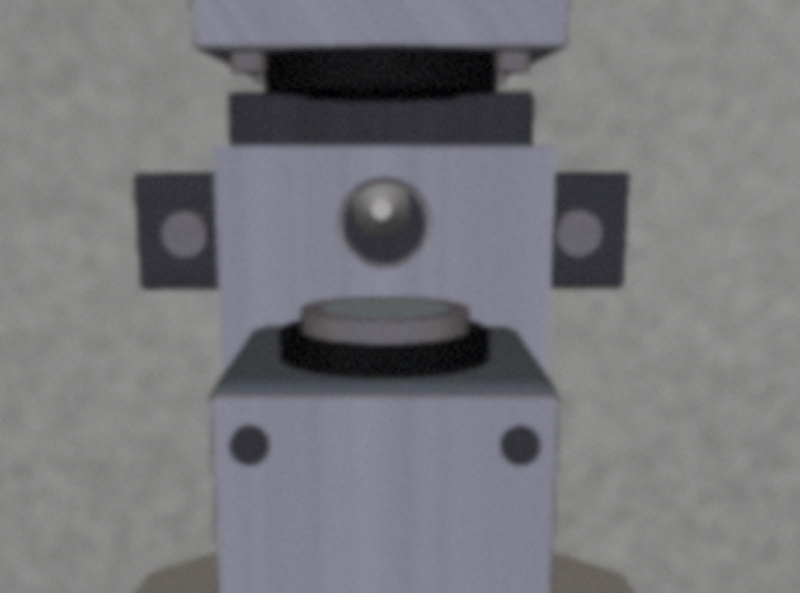

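Through the plate hole (centre 384,221) the pin tip shows at (381,209), and the block edges look parallel to the plate.

Run:
```python
from h import *
st=r.observe();e=ext('wrist',st);z=st['tool_pos'][2];T=Rq(st['tool_rot'])
f=lambda u,v:np.array([(150+u/2.963,60+v/2.963)])
A=pix(e,f(384,221),z-18)[0]; P=pix(e,f(381,209),44)[0];Q=pix(e,f(381,209),42)[0]
print(st['tool_pos'],'hole',A,T.T@(A-st['tool_pos']),'pin',P,'mm in tool',T.T@(P-A))
F=np.vstack([pix(e,f(175,232),4),pix(e,f(590,232),4)]);print(F)
```

```text
[501.63 343.05  96.36] hole [488.84 403.28  78.36] [61.56  0.58 18.04] pin [488.37 403.11  44.  ] mm in tool [-0.09 -0.56 34.36]
[[443.07 385.24   4.  ]
 [537.7  406.23   4.  ]]
```

Request:
drive_tool(deltas=[[0,-0.025,0.5,0,0],[0,0,0.5,0,0],[0,0,0.2,0,0],[0,0,0.2,0,0],[0,0,0.2,0,0],[0,0,0.1,0,0],[0,0,0.1,0,0],[0,0,0,0,0]])

```text
time_s: 32.17
tool_pos: [500.6, 342.6, 58.9]
tool_rot: [0.0, 0.626, 0.78, 0.0]
wrist_force: [1.4, 2.7, -7.3]
grip_width: 45.7
gripper_force: 40.0
```

Request:
drive_tool(deltas=[[0,0,0.1,0,0],[0,0,0.1,0,0],[0,0,0.08,0,0],[0,0,0,0,0],[0,0,0,0,0]])

```text
time_s: 32.58
tool_pos: [500.6, 342.6, 53.4]
tool_rot: [0.0, 0.625, 0.78, 0.0]
wrist_force: [2.1, 4.3, -6.2]
grip_width: 45.7
gripper_force: 40.0
```

Request:
drive_tool(deltas=[[0,0,0.05,0,0],[0,0,0.04,0,0],[0,0,0,0,0]])

```text
time_s: 32.83
tool_pos: [500.6, 342.7, 53.1]
tool_rot: [0.0, 0.625, 0.78, 0.0]
wrist_force: [-4.8, 0.3, 10.7]
grip_width: 46.0
gripper_force: 40.0
```

Request:
drive_tool(deltas=[[0,0,0.03,0,0],[0,0,0,0,0],[0,0,-0.03,0,70],[0,0,0,0,70],[0,0,0,0,70],[0,0,0,0,70],[0,0,0,0,70],[0,0,-0.5,0,70],[0,0,-1,0,70],[0,0,-1,0,70],[0,0,-1,0,70],[0,0,0,0,70]])

```text
time_s: 33.83
tool_pos: [502.1, 343.3, 126.1]
tool_rot: [0.001, 0.625, 0.78, 0.003]
wrist_force: [1.3, 0.7, 0.9]
grip_width: 70.0
gripper_force: 0.0
```

Run:
```python
from h import *
st=r.observe();print(st['tool_pos'],st['wrist_force'])
e=ext('wrist',st);im=r.camera('wrist')
s=r.camera('side')
for n,X in [('round',(488.4,403.1,44)),]: print(n,proj(e,X))
c=np.hstack([cv2.resize(im,(440,330)),cv2.resize(s[300:420,170:300],(358,330),interpolation=cv2.INTER_CUBIC)])
cv2.imwrite('pics/w7.png',c)
```

```text
[502.15 343.35 126.09] [1.35 0.66 0.91]
round [[277.3  128.28]]
```

View pics/w7.png

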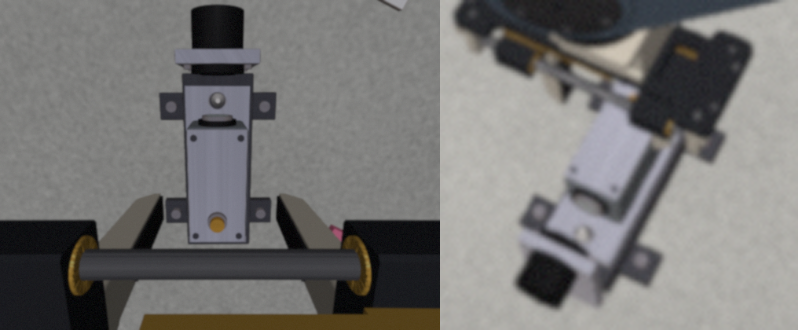

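The head sits on the saddle with the nose towards the port and the round pin through its hole. Contact came at TCP 53.1, and 53 was expected for fully home. Now the cartridges go back, starting with the scrubber.

Request:
drive_tool(deltas=[[0,0,-0.9,0.045,70],[0,0,-0.9,0.045,70],[0,0,-0.9,0.048,70],[0,0,-0.9,0.048,70],[0,0,-0.9,0.048,70],[0,0,-0.9,0.048,70],[-0.5,0.15,0,0,70],[-0.95,0.31,0,0,70],[-0.95,0.31,0,0,70],[-0.95,0.31,0,0,70],[-0.95,0.31,0,0,70],[-0.95,0.31,0,0,70]])

```text
time_s: 34.93
tool_pos: [509.6, 230.7, 227.7]
tool_rot: [-0.0, 0.781, 0.625, -0.001]
wrist_force: [0.6, -0.2, 0.3]
grip_width: 70.1
gripper_force: 0.0
```

Request:
drive_tool(deltas=[[-0.95,0.31,0,0,70],[-0.95,0.31,0,0,70],[-0.95,0.31,0,0,70],[-0.95,0.31,0,0,70],[-0.95,0.31,0,0,70],[-0.95,0.31,0,0,70],[-0.95,0.31,0,0,70],[-0.95,0.31,0,0,70],[-0.95,0.31,0,0,70],[-0.95,0.31,0,0,70],[-0.95,0.31,0,0,70],[-0.95,0.31,0,0,70]])

```text
time_s: 35.93
tool_pos: [531.3, -7.8, 227.7]
tool_rot: [-0.001, 0.781, 0.625, -0.001]
wrist_force: [-0.0, 0.1, -0.2]
grip_width: 70.1
gripper_force: 0.0
```

Request:
drive_tool(deltas=[[-0.95,0.31,0,0,70],[-0.95,0.31,0,0,70],[-0.95,0.31,0,0,70],[-0.95,0.31,0,0,70],[-0.95,0.31,0,0,70],[-0.95,0.31,0,0,70],[-0.95,0.31,0,0,70],[-0.95,0.31,0,0,70],[-0.95,0.31,0,0,70],[-0.95,0.31,0,0,70],[0,0,0,0,70],[0,0,0,0,70]])

```text
time_s: 36.93
tool_pos: [549.6, -205.9, 227.8]
tool_rot: [-0.001, 0.782, 0.624, -0.001]
wrist_force: [-0.6, 0.0, -0.7]
grip_width: 70.2
gripper_force: 0.0
```

Run:
```python
from h import *
st=r.observe();T=Rq(st['tool_rot']);print(st['tool_pos'],np.degrees(np.arctan2(T[1,1],T[0,1])),d((563.7,-329.3,120)))
```

```text
[ 549.64 -205.9   227.81] -12.811027076111872 [-5.86  2.07  5.38]
```

Request:
drive_tool(deltas=[[-0.9,0.32,0,0,70],[-0.9,0.32,0,0,70],[-0.9,0.32,0,0,70],[-0.9,0.32,0,0,70],[-0.9,0.32,0,0,70],[-0.9,0.32,0,0,70],[-0.46,0.15,0,0,70],[0,0,0,0,70],[0,0,0,0,70]])

```text
time_s: 37.68
tool_pos: [564.8, -328.0, 229.0]
tool_rot: [-0.001, 0.781, 0.624, -0.0]
wrist_force: [0.2, 0.7, -0.3]
grip_width: 69.8
gripper_force: 0.0
```

Run:
```python
from h import *
st=r.observe();print(st['tool_pos'],d((563.7,-329.3,120)))
e=ext('wrist',st);im=r.camera('wrist')
# brass nipple of scrubber in view? orange blobs
hsv=cv2.cvtColor(im,cv2.COLOR_BGR2HSV);m=cv2.inRange(hsv,(10,110,80),(30,255,255))
n,l,s,c=cv2.connectedComponentsWithStats(m)
for i in range(1,n):
    if s[i,4]>25: print(s[i],c[i],pix(e,c[i],159))
print('expected',proj(e,(563.7,-329.3,159)))
```

```text
[ 564.81 -327.96  229.  ] [-0.08 -0.03  5.45]
[278 110  20  21 332] [287.2  120.11] [[ 584.34 -263.74  159.  ]]
[267 211  22  22 382] [277.43 221.34] [[ 563.61 -326.87  159.  ]]
[439 301   8  15  83] [442.67 308.6 ] [[ 664.39 -416.84  159.  ]]
[ 87 303  20  72 452] [ 93.02 340.56] [[ 411.08 -386.13  159.  ]]
[450 302  23  74 629] [463.95 340.05] [[ 676.63 -445.98  159.  ]]
[447 357   8  15  74] [450.18 362.65] [[ 664.77 -463.15  159.  ]]
[ 178  393  382   27 7954] [383.41 408.75] [[ 609.88 -493.74  159.  ]]
expected [[278.37 224.66]]
```

Request:
drive_tool(deltas=[[0,-0.04,0.46,0,70],[0,0,1,0,70],[0,0,1,0,70],[0,0,1,0,70],[0,0,1,0,70],[0,0,1,0,70],[0,0,0,0,70],[0,0,0,0,0],[0,0,0,0,0],[0,0,0,0,0],[0,0,0,0,0],[0,0,0,0,0]], grip_force=25)

```text
time_s: 38.73
tool_pos: [564.5, -328.9, 121.6]
tool_rot: [0.001, 0.782, 0.624, 0.0]
wrist_force: [-1.8, 0.4, 4.3]
grip_width: 46.0
gripper_force: 25.0
```

Request:
drive_tool(deltas=[[0,0,0,0,0],[0,0,0,0,0],[0,0,-0.5,0,0],[0,0,-1,0,0],[0,0,-1,0,0],[0,0,0,0,0],[0,0,0,0,0]])

```text
time_s: 39.32
tool_pos: [564.5, -328.8, 171.1]
tool_rot: [0.001, 0.782, 0.624, 0.0]
wrist_force: [-0.3, 0.0, -4.0]
grip_width: 45.3
gripper_force: 25.0
```

Run:
```python
from h import *
st=r.observe();print(st['tool_pos'],d((506.4,61.2,st['tool_pos'][2])))
```

```text
[ 564.5  -328.8   171.06] [18.37 -7.16 -0.02]
```

Request:
drive_tool(deltas=[[0,0,-1,0,0],[0,0,-1,0,0],[0,0,-1,0,0],[0,0,-1,0,0],[0,0,-1,0,0],[0.3,-0.1,-0.7,0,0],[0.92,-0.36,0,0,0],[0.92,-0.36,0,0,0],[0.92,-0.36,0,0,0],[0.92,-0.36,0,0,0],[0.92,-0.36,0,0,0],[0.92,-0.36,0,0,0]])

```text
time_s: 40.32
tool_pos: [545.2, -203.6, 283.0]
tool_rot: [-0.001, 0.782, 0.624, -0.0]
wrist_force: [-0.3, -0.3, -2.9]
grip_width: 45.8
gripper_force: 25.0
```

Request:
drive_tool(deltas=[[0.92,-0.36,0,0,0],[0.92,-0.36,0,0,0],[0.92,-0.36,0,0,0],[0.92,-0.36,0,0,0],[0.92,-0.36,0,0,0],[0.92,-0.36,0,0,0],[0.92,-0.36,0,0,0],[0.92,-0.36,0,0,0],[0.92,-0.36,0,0,0],[0.92,-0.36,0,0,0],[0.92,-0.36,0,0,0],[0.92,-0.36,0,0,0]])

```text
time_s: 41.32
tool_pos: [509.7, 30.6, 283.2]
tool_rot: [-0.001, 0.782, 0.624, -0.001]
wrist_force: [0.5, 0.9, -2.9]
grip_width: 45.5
gripper_force: 25.0
```

Request:
drive_tool(deltas=[[0.92,-0.36,0,0,0],[0.59,-0.22,0,0,0],[0,0,0.5,0,0],[0,0,1,0,0],[0,0,1,0,0],[0,0,1,0,0],[0,0,1,0,0],[0,0,1,0,0],[0,0,0.7,0,0],[0,0,0,0,0],[0,0,0,0,0]])

```text
time_s: 42.23
tool_pos: [505.6, 60.9, 159.6]
tool_rot: [-0.001, 0.782, 0.624, -0.001]
wrist_force: [0.6, 0.2, -2.7]
grip_width: 45.6
gripper_force: 25.0
```

Run:
```python
from h import *
st=r.observe();print(st['tool_pos'],d((506.4,61.2,134)),st['wrist_force'])
```

```text
[505.56  60.87 159.61] [0.03 0.04 1.28] [ 0.59  0.2  -2.67]
```

Request:
drive_tool(deltas=[[0.03,0.04,0.4,0,0],[0,0,0.4,0,0],[0,0,0.3,0,0],[0,0,0.1,0,0],[0,0,0,0,0],[0,0,0,0,0]])

```text
time_s: 42.73
tool_pos: [507.1, 61.7, 136.5]
tool_rot: [0.0, 0.782, 0.624, 0.0]
wrist_force: [0.3, -0.4, -3.8]
grip_width: 45.5
gripper_force: 25.0
```

Request:
drive_tool(deltas=[[0,0,0.06,0,0],[0,0,0.06,0,0],[0,0,0,0,0]])

```text
time_s: 42.98
tool_pos: [507.5, 61.9, 135.5]
tool_rot: [0.0, 0.782, 0.624, 0.001]
wrist_force: [-3.8, 0.9, 13.1]
grip_width: 45.7
gripper_force: 25.0
```

Request:
drive_tool(deltas=[[0,0,-0.06,0,0],[0,0,0,0,75],[0,0,0,0,75],[0,0,0,0,75],[0,0,0,0,75],[0,0,0,0,75],[0,0,-0.8,0,75],[0,0,-1,0,75],[0,0,-1,0,75],[0,0,-1,0,75],[-0.4,0,-0.8,0,70],[-0.95,-0.02,0,0,65]])

```text
time_s: 43.98
tool_pos: [502.1, 36.3, 230.3]
tool_rot: [0.001, 0.781, 0.624, 0.002]
wrist_force: [-0.2, -0.3, 0.5]
grip_width: 67.7
gripper_force: 0.0
```

Request:
drive_tool(deltas=[[-0.95,-0.02,0,0,65],[-0.95,-0.02,0,0,65],[-0.95,-0.02,0,0,65],[-0.95,-0.02,0,0,65],[-0.95,-0.02,0,0,65],[-0.95,-0.02,0,0,65],[-0.95,-0.02,0,0,65],[-0.95,-0.02,0,0,65],[-0.95,-0.02,0,0,65],[-0.95,-0.02,0,0,65],[-0.95,-0.02,0,0,65],[-0.95,-0.02,0,0,65]])

```text
time_s: 44.98
tool_pos: [445.1, -186.6, 227.2]
tool_rot: [0.0, 0.782, 0.624, 0.0]
wrist_force: [0.3, -0.0, 0.0]
grip_width: 64.7
gripper_force: 0.0
```

Request:
drive_tool(deltas=[[-0.95,-0.02,0,0,65],[-0.95,-0.02,0,0,65],[-0.95,-0.02,0,0,65],[-0.95,-0.02,0,0,65],[-0.95,-0.02,0,0,65],[-0.95,-0.02,0,0,65],[-0.95,-0.02,0,0,65],[-0.95,-0.02,0,0,65],[-0.95,-0.02,0,0,65],[-0.4,0,0,0,65],[0,0,0,0,65],[0,0,0,0,65]])

```text
time_s: 45.98
tool_pos: [402.2, -359.1, 227.0]
tool_rot: [-0.0, 0.782, 0.624, 0.0]
wrist_force: [-0.7, 0.2, 0.6]
grip_width: 64.9
gripper_force: 0.0
```

Run:
```python
from h import *
st=r.observe();print(st['tool_pos'],d((401,-369.3,84)))
e=ext('wrist',st);im=r.camera('wrist')
u=proj(e,(401,-369.3,117))[0];print(u)
cv2.imwrite('pics/w8.png',im)
g=cv2.medianBlur(cv2.cvtColor(im,cv2.COLOR_BGR2GRAY),5)
c=cv2.HoughCircles(g[max(0,int(u[1])-60):int(u[1])+60,int(u[0])-60:int(u[0])+60],cv2.HOUGH_GRADIENT,1.2,15,param1=90,param2=20,minRadius=5,maxRadius=50)
if c is not None:
    for q in c[0][:4]:
        p=q[:2]+[int(u[0])-60,max(0,int(u[1])-60)]; print(p,q[2],pix(e,p,117)[0][:2])
```

```text
[ 402.16 -359.11  227.04] [-0.51  0.06  7.15]
[280.93 219.48]
[287.8 212.4] 33.08 [ 407.51 -364.86]
[280.6 193.2] 20.12 [ 405.45 -348.62]
[290.2 228. ] 36.08 [ 406.58 -377.8 ]
[272.2 207.6] 30.440002 [ 396.52 -358.36]
```

Request:
drive_tool(deltas=[[-0.51,0.06,0,0,65],[0,0,0.5,0,65],[0,0,1,0,65],[0,0,1,0,65],[0,0,1,0,65],[0,0,1,0,65],[0,0,1,0,65],[0,0,1,0,65],[0,0,0.65,0,65],[0,0,0,0,65],[0,0,0,0,0],[0,0,0,0,0]])

```text
time_s: 47.03
tool_pos: [401.4, -369.9, 84.9]
tool_rot: [0.0, 0.782, 0.624, 0.0]
wrist_force: [-0.3, -0.2, 0.4]
grip_width: 55.9
gripper_force: 0.0
```

Request:
drive_tool(deltas=[[0,0,0,0,0],[0,0,0,0,0],[0,0,0,0,0],[0,0,0,0,0],[0,0,0,0,0],[0,0,-0.5,0,0],[0,0,-1,0,0],[0,0,-1,0,0],[0,0,0,0,0],[0,0,0,0,0]])

```text
time_s: 47.87
tool_pos: [401.2, -369.8, 134.7]
tool_rot: [0.001, 0.782, 0.624, 0.0]
wrist_force: [0.0, 0.1, -4.8]
grip_width: 39.7
gripper_force: 25.0
```

Run:
```python
from h import *
st=r.observe();print(st['tool_pos'],st['wrist_force'],d((492.2,-4.4,st['tool_pos'][2])))
```

```text
[ 401.24 -369.84  134.7 ] [ 0.02  0.08 -4.78] [18.83  0.38 -0.01]
```

Request:
drive_tool(deltas=[[0,0,-1,0,0],[0,0,-1,0,0],[0,0,-1,0,0],[0,0,-1,0,0],[0,0,-1,0,0],[0.43,0,-0.5,0,0],[0.92,0.02,0,0,0],[0.92,0.02,0,0,0],[0.92,0.02,0,0,0],[0.92,0.02,0,0,0],[0.92,0.02,0,0,0],[0.92,0.02,0,0,0]])

```text
time_s: 48.87
tool_pos: [429.4, -252.4, 242.6]
tool_rot: [-0.001, 0.782, 0.624, -0.0]
wrist_force: [-0.4, 0.1, -4.1]
grip_width: 39.7
gripper_force: 25.0
```

Request:
drive_tool(deltas=[[0.92,0.02,0,0,0],[0.92,0.02,0,0,0],[0.92,0.02,0,0,0],[0.92,0.02,0,0,0],[0.92,0.02,0,0,0],[0.92,0.02,0,0,0],[0.92,0.02,0,0,0],[0.92,0.02,0,0,0],[0.92,0.02,0,0,0],[0.92,0.02,0,0,0],[0.92,0.02,0,0,0],[0.92,0.02,0,0,0]])

```text
time_s: 49.87
tool_pos: [482.7, -38.4, 242.7]
tool_rot: [-0.001, 0.782, 0.624, -0.001]
wrist_force: [-0.6, 0.1, -3.5]
grip_width: 39.5
gripper_force: 25.0
```

Request:
drive_tool(deltas=[[0.92,0.02,0,0,0],[0.92,0.02,0,0,0],[0,0,0.5,0,0],[0,0,1,0,0],[0,0,1,0,0],[0,0,1,0,0],[0,0,1,0,0],[0,0,1,0,0],[0,0,0.5,0,0],[0,0,0,0,0],[0,0,0,0,0]])

```text
time_s: 50.78
tool_pos: [492.0, -4.3, 123.9]
tool_rot: [-0.0, 0.782, 0.624, -0.0]
wrist_force: [-0.8, -0.6, -4.4]
grip_width: 39.7
gripper_force: 25.0
```

Run:
```python
from h import *
st=r.observe();print(st['tool_pos'],st['wrist_force'],d((492.2,-4.4,99)))
```

```text
[491.99  -4.28 123.89] [-0.77 -0.62 -4.38] [-0.    0.01  1.24]
```

Request:
drive_tool(deltas=[[0,0,0.4,0,0],[0,0,0.4,0,0],[0,0,0.3,0,0],[0,0,0.08,0,0],[0,0,0.06,0,0],[0,0,0,0,0]])

```text
time_s: 51.28
tool_pos: [492.4, -4.2, 99.3]
tool_rot: [-0.0, 0.782, 0.624, -0.0]
wrist_force: [-0.9, 0.3, -4.9]
grip_width: 39.5
gripper_force: 25.0
```

Request:
drive_tool(deltas=[[0,0,0.06,0,0],[0,0,0.06,0,0],[0,0,0,0,0]])

```text
time_s: 51.53
tool_pos: [493.0, -4.2, 98.9]
tool_rot: [0.001, 0.782, 0.624, 0.001]
wrist_force: [-6.4, 0.9, 18.5]
grip_width: 39.3
gripper_force: 25.0
```

Request:
drive_tool(deltas=[[0,0,-0.06,0,0],[0,0,0,0,70],[0,0,0,0,70],[0,0,0,0,70],[0,0,0,0,70],[0,0,0,0,70],[0,0,-0.8,0,70],[0,0,-1,0,70],[0,0,-1,0,70],[0,0,-1,0,70],[0,0,-1,0,70],[-0.4,0.1,-1,0,65]])

```text
time_s: 52.53
tool_pos: [492.4, -11.9, 215.2]
tool_rot: [-0.0, 0.781, 0.624, 0.0]
wrist_force: [0.5, -0.3, -0.2]
grip_width: 67.1
gripper_force: 0.0
```

Request:
drive_tool(deltas=[[-0.95,0.19,-0.3,0,65],[-0.95,0.19,0,0,65],[-0.95,0.19,0,0,65],[-0.95,0.19,0,0,65],[-0.95,0.19,0,0,65],[-0.95,0.19,0,0,65],[-0.95,0.19,0,0,65],[-0.95,0.19,0,0,65],[-0.95,0.19,0,0,65],[-0.95,0.19,0,0,65],[-0.95,0.19,0,0,65],[-0.95,0.19,0,0,65]])

```text
time_s: 53.53
tool_pos: [486.3, -245.9, 220.1]
tool_rot: [-0.0, 0.782, 0.624, -0.0]
wrist_force: [0.5, -0.3, 0.6]
grip_width: 65.0
gripper_force: 0.0
```

Request:
drive_tool(deltas=[[-0.95,0.19,0,0,60],[-0.95,0.19,0,0,60],[-0.95,0.19,0,0,60],[-0.95,0.19,0,0,60],[-0.95,0.19,0,0,60],[0,0,0,0,60],[0,0,0,0,60]])

```text
time_s: 54.12
tool_pos: [483.7, -342.1, 219.8]
tool_rot: [-0.0, 0.782, 0.623, -0.0]
wrist_force: [-1.6, 0.6, -0.2]
grip_width: 60.1
gripper_force: 0.0
```

Run:
```python
from h import *
st=r.observe();print(st['tool_pos'],d((484,-347.4,103.5)))
```

```text
[ 483.69 -342.1   219.84] [-0.26  0.08  5.82]
```

Request:
drive_tool(deltas=[[-0.26,0.08,0,0,60],[0,0,0.8,0,60],[0,0,1,0,60],[0,0,1,0,60],[0,0,1,0,60],[0,0,1,0,60],[0,0,1,0,60],[0,0,0,0,60],[0,0,0,0,0],[0,0,0,0,0],[0,0,0,0,0],[0,0,0,0,0]])

```text
time_s: 55.12
tool_pos: [484.8, -347.5, 105.5]
tool_rot: [0.001, 0.782, 0.624, 0.0]
wrist_force: [-0.4, 0.5, 0.4]
grip_width: 37.7
gripper_force: 0.0
```

Request:
drive_tool(deltas=[[0,0,0,0,0],[0,0,0,0,0],[0,0,0,0,0],[0,0,0,0,0],[0,0,-0.5,0,0],[0,0,-1,0,0],[0,0,-1,0,0],[0,0,0,0,0],[0,0,0,0,0]])

```text
time_s: 55.87
tool_pos: [484.6, -347.4, 154.9]
tool_rot: [0.001, 0.782, 0.624, 0.0]
wrist_force: [0.3, -0.8, -2.0]
grip_width: 29.4
gripper_force: 25.0
```

Run:
```python
from h import *
st=r.observe();print(st['tool_pos'],st['wrist_force'],d((476.3,-70.4,st['tool_pos'][2])))
```

```text
[ 484.62 -347.39  154.93] [ 0.33 -0.77 -2.  ] [13.41 -3.48 -0.02]
```

Request:
drive_tool(deltas=[[0,0,-1,0,0],[0,0,-1,0,0],[0,0,-1,0,0],[0,0,-1,0,0],[0,0,-1,0,0],[0.4,-0.1,-0.8,0,0],[0.93,-0.24,0,0,0],[0.93,-0.24,0,0,0],[0.93,-0.24,0,0,0],[0.93,-0.24,0,0,0],[0.93,-0.24,0,0,0],[0.93,-0.24,0,0,0]])

```text
time_s: 56.87
tool_pos: [480.3, -222.6, 268.8]
tool_rot: [-0.001, 0.782, 0.624, -0.0]
wrist_force: [-0.1, -0.5, -2.5]
grip_width: 28.9
gripper_force: 25.0
```

Request:
drive_tool(deltas=[[0.93,-0.24,0,0,0],[0.93,-0.24,0,0,0],[0.93,-0.24,0,0,0],[0.93,-0.24,0,0,0],[0.93,-0.24,0,0,0],[0.93,-0.24,0,0,0],[0.93,-0.24,0,0,0],[0.92,-0.26,0,0,0],[0,0,0.5,0,0],[0,0,1,0,0],[0,0,1,0,0],[0,0,1,0,0]])

```text
time_s: 57.87
tool_pos: [475.3, -70.4, 198.1]
tool_rot: [-0.001, 0.782, 0.624, -0.0]
wrist_force: [0.6, 0.3, -2.9]
grip_width: 28.9
gripper_force: 25.0
```

Request:
drive_tool(deltas=[[0,0,1,0,0],[0,0,1,0,0],[0,0,0.8,0,0],[0,0,0,0,0],[0,0,0,0,0]])

```text
time_s: 58.28
tool_pos: [475.2, -70.4, 143.2]
tool_rot: [-0.001, 0.782, 0.624, -0.001]
wrist_force: [1.8, -0.6, -2.0]
grip_width: 29.2
gripper_force: 25.0
```

Run:
```python
from h import *
st=r.observe();print(st['tool_pos'],st['wrist_force'],d((476.3,-70.4,119)))
```

```text
[475.17 -70.41 143.17] [ 1.79 -0.63 -2.04] [0.01 0.06 1.21]
```

Request:
drive_tool(deltas=[[0,0.04,0.4,0,0],[0,0,0.4,0,0],[0,0,0.3,0,0],[0,0,0.1,0,0],[0,0,0,0,0],[0,0,0,0,0]])

```text
time_s: 58.78
tool_pos: [476.8, -70.4, 120.3]
tool_rot: [0.0, 0.782, 0.624, 0.0]
wrist_force: [-0.3, 0.6, -2.8]
grip_width: 29.5
gripper_force: 25.0
```

Request:
drive_tool(deltas=[[0,0,0.06,0,0],[0,0,0.06,0,0],[0,0,0,0,0]])

```text
time_s: 59.03
tool_pos: [477.3, -70.5, 118.9]
tool_rot: [0.001, 0.782, 0.624, 0.0]
wrist_force: [-2.2, 2.0, 10.1]
grip_width: 29.8
gripper_force: 25.0
```

Request:
drive_tool(deltas=[[0,0,-0.06,0,0],[0,0,0,0,65],[0,0,0,0,65],[0,0,0,0,65],[0,0,0,0,65],[0,0,0,0,65],[0,0,-0.8,0,65],[0,0,-1,0,65],[0,0,-1,0,65],[0,0,-1,0,65],[0,0,-1,0,65],[0,0,-1,0,65]])

```text
time_s: 60.03
tool_pos: [476.6, -70.4, 236.0]
tool_rot: [-0.0, 0.782, 0.624, -0.0]
wrist_force: [-0.6, -0.1, 0.2]
grip_width: 65.0
gripper_force: 0.0
```

Request:
drive_tool(deltas=[[-0.9,0,-0.5,0,65],[-0.9,-0.9,0,0,65],[-0.9,-0.9,0,0,65],[-0.9,-0.9,0,0,65],[-0.9,-0.9,0,0,65],[-0.9,-0.9,0,0,65],[-0.9,-0.6,0,0,65],[-0.9,-0.6,0,0,65],[-0.9,-0.6,0,0,65],[0,0,0,0,65],[0,0,0,0,65]])

```text
time_s: 60.95
tool_pos: [317.6, -200.8, 245.1]
tool_rot: [0.0, 0.782, 0.623, 0.0]
wrist_force: [0.7, 0.6, -0.2]
grip_width: 65.3
gripper_force: 0.0
```

Run:
```python
from h import *
print(r.observe()['tool_pos'])
t=r.camera('top');s=r.camera('side')
a=cv2.resize(t[195:310,235:365],(400,354),interpolation=cv2.INTER_CUBIC)
b=cv2.resize(t[235:305,75:205],(400,215),interpolation=cv2.INTER_CUBIC)
c=cv2.resize(s[190:300,255:385],(400,338),interpolation=cv2.INTER_CUBIC)
d_=cv2.resize(s[310:415,180:285],(262,262),interpolation=cv2.INTER_CUBIC)
o=np.zeros((600,800,3),np.uint8);o[:354,:400]=a;o[360:575,:400]=b;o[:338,400:]=c;o[338:600,400:662]=d_
cv2.imwrite('pics/final.png',o)
```

```text
[ 317.6  -200.84  245.13]
```

View pics/final.png

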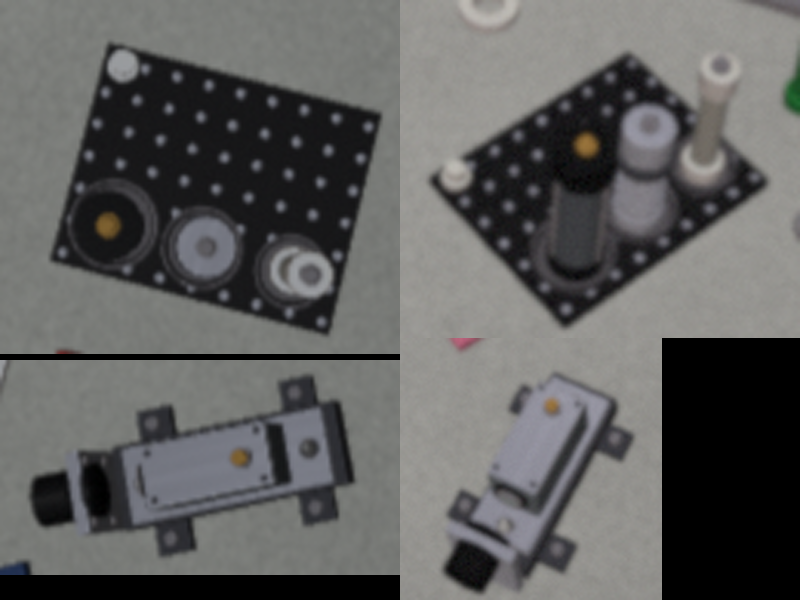

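All three cartridges stand upright in their own cups. The head lies flat on the saddle with the nose to the port and both pins through their holes.

```bash
python3 -c "
from station import r
print(r.close_job())"
```

```text
the job is handed in; nothing more can be done
None
```

Handed in after about 61 s of the 138 s allowed: the head is home on the saddle with its nose to the beam port, all three cartridges are back upright in their own cups, and the bottle was left untouched.

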